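# Set up the bench gas burner and open its valve two turns

### The job

Take the brass burner barrel off its sloped wooden rest and stand it upright in the socket of the burner base, foot down and flared mouth up, fully home, and let go of it. Then take the gas valve by the upright handle on its wheel, screw the wheel clockwise until it is shut against its stop, and open it again by exactly two full turns. Finish while still gripping that handle, with the wheel at rest; leave everything else on the bench where it stands.

Things in the scene. Friction and masses are not known exactly. Their poses are not given: they have to be found in the camera images.
- barrel: Loose brass burner barrel, 140 mm long, about 160 g: round, 18 mm in diameter, chamfered foot, flared to 25 mm at the other end (from 122 mm up). Origin: centre of the foot's face; z runs along it to the flared mouth. It starts on the rest, leaning 35 degrees from upright, flared end up; its shaft 90 to 122 mm from the foot is free on both sides for fingers. Centre of mass 72 mm from the foot.
- barrel_foot (a point): Centre of the barrel's foot face (same point as the barrel's origin).
- rest: Fixed wooden rest: base plate 110 x 60 x 12 mm, foot ledge, sloped back strip 14 mm wide under the barrel, low cheeks beside the barrel's lowest 42 mm; 87 mm tall. Origin: on the bench, 5 mm to +x of the plate's middle; x is level, and the barrel leans towards -x (its foot 25 mm to +x of the origin and 34 mm up). The barrel comes off freely along its own axis or upwards.
- burner: Fixed round iron burner base, 92 mm across, a short copper pipe at its -y side, with an upright brass socket cup on its middle: straight bore 21 mm in diameter and 30 mm deep, then a conical lead-in 10 mm high opening to 31 mm. Origin: centre of its underside on the bench; bore floor 30 mm, rim 70 mm above the bench. A seated barrel stands 140 mm above the bore floor. Stands left or right of the rest.
- socket_floor (a point): Centre of the floor of the socket's bore, 30 mm above the bench; z up.
- socket_mouth (a point): Centre of the socket's rim, 70 mm above the bench.
- valve: Fixed brass valve body, 76 mm across, with a short copper pipe at its -y side. Origin: on the bench, on the wheel's vertical axis. On top turns a dark iron wheel (rim 50 mm in radius, bar 12 mm thick, three spokes, top of rim 73 mm above the bench). Its x axis points to where the handle stands when shut. On the other side of the rest from the burner.
- valve_wheel (a joint): Turn of the valve wheel in rad: 0 = shut against its stop, growing as it opens (anticlockwise seen from above); clockwise closes. Two full turns open = 12.566. It starts between 0.3 and 1.2 turns open. It stays where it is left; turning it takes about 2 to 4 N at the handle. Fully open is 3.5 turns.
- handle: Dark wooden handle standing upright on the wheel's rim, 50 mm from the wheel's axis, 16 mm in diameter, 50 mm tall, free to spin about its own vertical axis, so that fingers gripping it can go round with it without turning. Origin: centre of its lower end, 77 mm above the bench; its top is 127 mm above the bench.
- crucible: Bystander, to be left alone: white ceramic bowl, 72 mm across, 40 mm tall. Origin: on its axis at its underside.
- jar: Bystander, to be left alone: small amber jar, 52 mm across, 55 mm tall. Origin: on its axis at its underside.
- bench_block: Bystander, to be left alone: flat steel block 65 x 65 x 20 mm. Origin: on its axis at its underside.
- hammer: Bystander, to be left alone: hammer lying on the bench, 220 mm long. Origin: underside, near its middle; x along it, handle to -x.
- driver: Bystander, to be left alone: screwdriver lying on the bench, 170 mm long. Origin: underside, near its middle; x along it, handle to -x.
- mandrel: Bystander, to be left alone: small standing steel cone with a foot 40 mm across, 70 mm tall. Origin: on its axis at its underside.
- tin: Bystander, to be left alone: open aluminium cup, 60 mm across, 30 mm tall. Origin: on its axis at its underside.
Mind the look-alikes: they are no part of the job. Leave any green or white look-alike of the valve alone.

How it is judged:
By the outcome, as a careful person would: the job done as asked, in the order asked, and still so for the second after the job is handed in, while the arm keeps its last pose, push and grip.
It also fails if it takes over 72 s, if anything falls off the work surface, if the arm or the gripper's body presses on something with over 40 N, if the wrist force passes 120 N, or if a joint passes its speed limit or range.

### The arm

A 6-joint arm with a two-finger parallel gripper is mounted at the origin on the work surface. World frame = base frame: x ahead of the robot, y to its left, z up, the work surface at z = 0. Lengths are in mm, angles in rad, forces in N, time in s.
With the tool pointing down it reaches from about 300 to 775 mm from the base axis. Payload 14.6 kg.
Tool frame: the origin (TCP) lies midway between the tips of the shut fingers; the grasp point (between the pads) lies 19 mm behind it; z points along the fingers, y is the line along which they close (so a half turn about z gives the same grasp; the last joint's range is limited). The gripper opens to 94 mm and grips with 3 to 60 N. Pads are 16 mm wide; open, the fingers measure 119 mm over their backs; the gripper's body (75 mm by 177 mm) begins 78 mm behind the grasp point.
Start: joints at [1.082, 0.3, 1.521, -0, 1.321, -0.067], TCP at [225.168, 501.785, 205.446] pointing down, gripper open.
Joint ranges: [-3.03, 3.03], [-0.79, 2.21], [0.23, 2.52], [-1.04, 4.18], [0, 3.07], [-2.55, 2.55]. Speed limits (rad/s): [2.22, 2.22, 2.57, 3.14, 3.14, 3.14].

### API

Orientations are given as [roll, pitch, yaw] about the fixed x, y, z axes, in that order (R = Rz(yaw) Ry(pitch) Rx(roll)).
In Python, from cell import manip, camera gives the robot as it stands.
- The arm moves only by the tool move_arm, never from a script. Its arguments are lists of equal length, an entry for each row: "dp": the shift along the world's x, y, z in mm, a list of three; "rotation": the turn, a rotation vector about the world's x, y, z in rad, a list of three; "hand": the opening, from 0 (shut) to 1 (fully open). A call has 1 to 10 rows; each row shifts and turns the commanded pose from where the row before left it; what a row does not reach is not made up. A row lasts 1/8 s, in which the tool goes at most 62.5 mm and 10.7 degrees, less where a joint would pass 70% of its speed; a pose out of reach is approached as far as the arm can. A call with a gripper value outside its range is refused whole. The fingers move at their own pace and stop on an object; "newtons" is the grip in N (left out, the last holds). Time passes only in rows, so rows that do not move let the fingers close. It gives the time, the measured TCP pose, the force, the opening and the grip force at its end, in the units of the state.
- manip.read_state(): the state, without advancing time (a new reading comes with each control period).
- camera(name): name is "side" or "top" or "wrist"; returns a dict with "image" (384x512x3 uint8, red, green, blue), "fx", "fy", "cx", "cy" (pixels), "R" (3x3) and "t" (3): a world point X has camera coordinates R X + t; the wrist camera has in their place "mount" (4x4, takes a point from camera to tool coordinates, whose origin is the TCP and whose axes are the flange's). Camera axes: x right, y down, z forward; pixel columns grow to the right and rows downward; lengths in mm; the calibration is good to about 2 mm. The wrist camera is an equidistant fisheye: a pixel r from the principal point sees the ray r / f radians off the axis. A picture is of the moment at which its call begins: read the wrist's pose just before it. There is no depth.
- manip.sign_off(): hands the job in; it is judged then, once.
The state is a dict: "clock": time; "joints": joint angles; "qd": joint speeds; "effort": joint torques, N m; "eef_pos": TCP position; "eef_rot": TCP orientation; "wrist_force": force on the tool from outside, world axes, zero at the start; "moment": the same for the moment, N m; "finger_gap": finger opening in mm; "finger_force": force on a finger pad.
Only numpy, scipy, OpenCV 4.12 (cv2) and the standard library are available. Lean on these libraries where they do the work, as an engineer would, in place of code of your own. Each camera call takes 0.05 s, during which the arm holds its last target. There are 200 camera calls.

## Working session

There is one attempt and no reset: what is moved stays moved. The work goes in short steps, Python scripts to look and compute and a tool call to move; the robot and the scene stay as the last step left them, time stands still between calls to the robot, and variables do not carry over. Pictures are saved under pics/ and viewed, at most 10 in all, crops included, and the job is handed in when it is done.

Besides the shell and the picture viewer there is one more tool, called after "Emit:" as a command line: name --argument value ..., lists and objects as JSON in quotes. move_arm: Moves the arm, as the interface text tells. Its arguments: {"type":"object","properties":{"dp":{"type":"array","items":{"type":"array","items":{"type":"number"}}},"rotation":{"type":"array","items":{"type":"array","items":{"type":"number"}}},"hand":{"type":"array","items":{"type":"number"}},"newtons":{"type":"number"}},"required":["dp","rotation","hand"]}

```bash
mkdir -p pics; ls; python3 - <<'E'
from cell import manip,camera
import cv2,numpy as np,pickle
print(manip.read_state())
for n in("top","side"):
    c=camera(n); pickle.dump(c,open(f"pics/{n}0.pkl","wb"))
    cv2.imwrite(f"pics/{n}0.png",cv2.resize(c["image"][:,:,::-1],(800,600)))
    print(n,c["fx"],c["fy"],c["cx"],c["cy"],np.round(c["R"],3).tolist(),np.round(c["t"],1))
E
```

```text
pics
{'clock': 0.0, 'joints': array([ 1.08240942e+00,  3.00500463e-01,  1.52158348e+00, -1.05511864e-05,
        1.32072327e+00, -6.65936269e-02]), 'qd': array([-1.30854910e-03,  3.12982472e-04, -6.91154279e-04,  7.79656557e-05,
       -1.38950002e-04, -1.02678109e-03]), 'effort': array([ 1.01253620e-03, -5.31807768e+01, -3.52741277e+01,  7.08496361e-02,
        2.42885237e-02, -3.87166165e-05]), 'eef_pos': array([225.04298186, 501.55507266, 204.86922043]), 'eef_rot': array([-3.14038011e+00, -7.06248097e-05,  2.71980195e+00]), 'wrist_force': array([-0.04893858,  0.45516019,  0.59517404]), 'moment': array([-0.01308867,  0.00635674,  0.01368145]), 'finger_force': 0.0, 'finger_gap': 94.09920307193939}
top 389.78400024486785 389.78400024486785 264.6770252160901 193.0916743201073 [[0.003, -1.0, -0.014], [-0.996, -0.001, -0.094], [0.094, 0.014, -0.995]] [  92.1  461.8 1008.6]
side 427.08260223850266 427.08260223850266 254.28874407631056 189.9263152398832 [[0.998, -0.065, 0.017], [-0.029, -0.649, -0.76], [0.06, 0.758, -0.65]] [-447.9  129.1 1270.6]
```

View pics/top0.png

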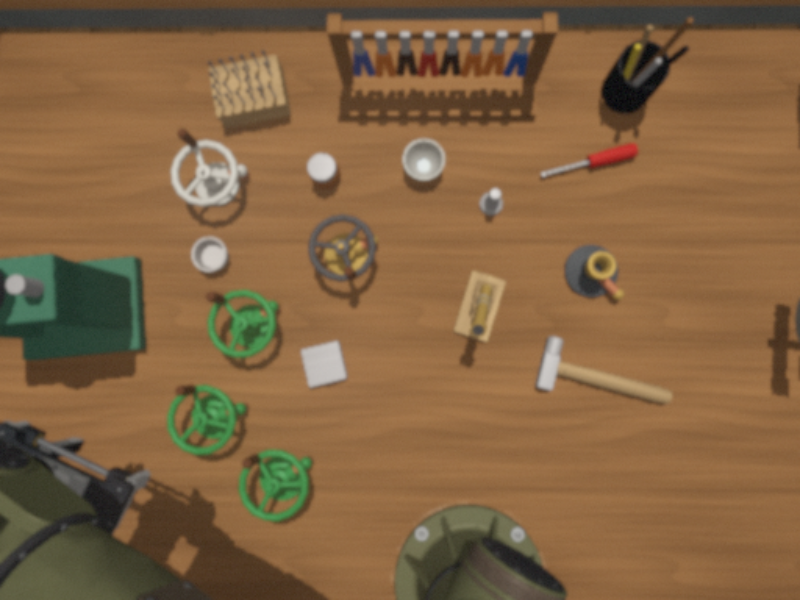

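View pics/side0.png

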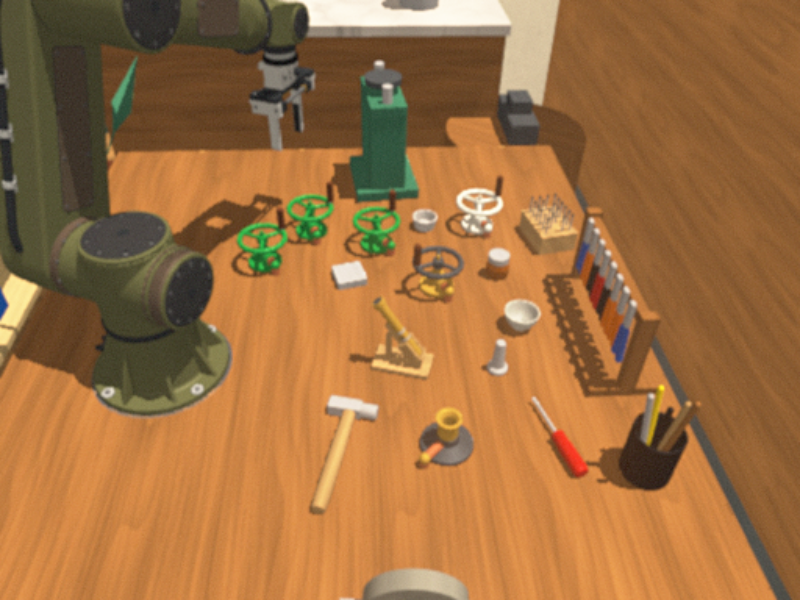

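The top view shows the dark-wheeled valve at (342,247), with its handle near (347,270). The rest and leaning barrel are at (480,305) and the burner with its brass cup at (597,268). There are also green look-alikes at (243,323), (203,420) and (275,485), and a white one at (203,172). Only the dark wheel on a brass body fits the description, and it lies on the other side of the rest from the burner. I'll confirm this in an enlarged crop.

```bash
cat > h.py <<'E'
import numpy as np,cv2,pickle
from scipy.spatial.transform import Rotation as Rot
def cam(n): return pickle.load(open(f"pics/{n}.pkl","rb"))
def ray(c,p):
    d=np.array([(p[0]-c["cx"])/c["fx"],(p[1]-c["cy"])/c["fy"],1.]);R=np.array(c["R"])
    return -R.T@np.array(c["t"]),R.T@d
def onz(c,p,z):
    o,d=ray(c,p);return o+d*(z-o[2])/d[2]
def proj(c,X):
    q=np.array(c["R"])@np.array(X,float)+c["t"];return np.array([c["fx"]*q[0]/q[2]+c["cx"],c["fy"]*q[1]/q[2]+c["cy"]])
def two(c1,p1,c2,p2):
    o1,d1=ray(c1,p1);o2,d2=ray(c2,p2);d1/=np.linalg.norm(d1);d2/=np.linalg.norm(d2)
    s=np.linalg.lstsq(np.c_[d1,-d2],o2-o1,rcond=None)[0]
    a,b=o1+s[0]*d1,o2+s[1]*d2;return (a+b)/2,np.linalg.norm(a-b)
E
python3 - <<'E'
from h import *
t,s=cam("top0"),cam("side0")
def crop(c,x,y,w=64,h=72,k=4): return cv2.resize(c["image"][y:y+h,x:x+w,::-1],None,fx=k,fy=k,interpolation=cv2.INTER_CUBIC)
a=np.hstack([crop(t,186,130),crop(t,276,165),crop(t,350,145)])
b=np.hstack([crop(s,250,140),crop(s,228,180),crop(s,254,242)])
cv2.imwrite("pics/crops.png",np.vstack([a,b]))
E
```

```text
(no output)
```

View pics/crops.png

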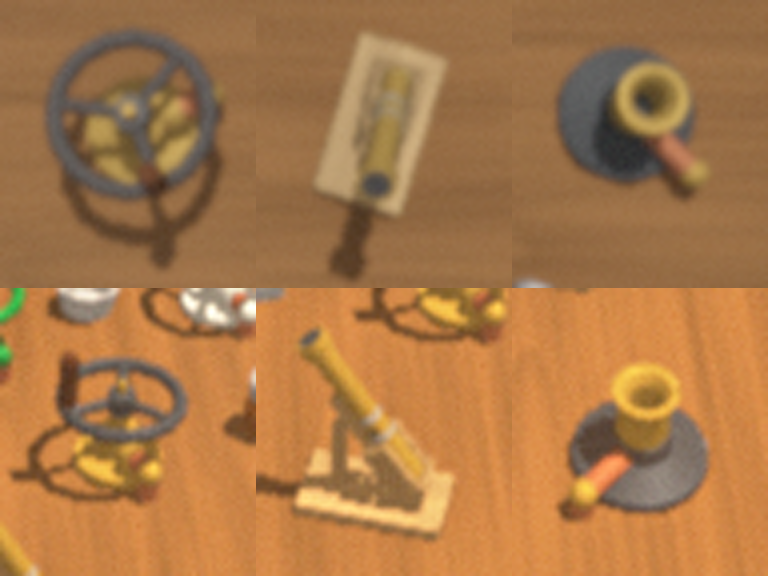

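The crops confirm one dark-wheeled brass valve, with its dark wood handle at top crop (150,178). They also show the barrel's mouth at (376,184) top and (312,343) side, and the socket rim centred at (651,101) top and (645,388) side.

```bash
python3 - <<'E'
from h import *
np.set_printoptions(precision=1,suppress=True)
t,s=cam("top0"),cam("side0")
T=lambda u,v,x,y:(x+u/4-.375,y+v/4-.375)
# socket rim
def ell(c,x,y,w,h,f,name):
    im=cv2.resize(c["image"][y:y+h,x:x+w],None,fx=4,fy=4,interpolation=cv2.INTER_CUBIC)
    m=f(cv2.cvtColor(im,cv2.COLOR_RGB2HSV).astype(int),im.astype(int)).astype(np.uint8)*255
    cs,_=cv2.findContours(m,cv2.RETR_EXTERNAL,cv2.CHAIN_APPROX_NONE)
    k=max(cs,key=cv2.contourArea);e=cv2.fitEllipse(k);print(name,e,T(*e[0],x,y));return T(*e[0],x,y),m
yel=lambda H,I:(H[...,0]>18)&(H[...,0]<30)&(H[...,1]>120)
drk=lambda H,I:(I.max(2)-I.min(2)<28)&(I.max(2)<130)
iron,m1=ell(t,350,145,64,72,drk,"burner base top")
wh,m2=ell(t,186,130,64,72,drk,"wheel top")
whs,m3=ell(s,250,140,64,72,drk,"wheel side")
cv2.imwrite("pics/m.png",np.hstack([m1,m2,m3]))
sT,sS=T(139,101,350,145),T(133,100,254,242)
print("socket top@70",onz(t,sT,70),"side@70",onz(s,sS,70),*two(t,sT,s,sS))
print("base ",onz(t,iron,10))
print("wheel top@70",onz(t,wh,70),onz(t,T(132.5,114,186,130),70),"side",onz(s,whs,70),*two(t,wh,s,whs))
mT,mS=T(120,184,276,165),T(56,55,228,180)
print("mouth",*two(t,mT,s,mS))
pT=T(140,75,276,165);pS=T(165,182,228,180)
print("near foot",*two(t,pT,s,pS))
# handle: side top/bottom
print("handle top", *two(t,T(150,178,186,130),s,T(68,70,250,140)))
print("handle side top@127",onz(s,T(69,67,250,140),127),"bot@77",onz(s,T(69,115,250,140),77))
# rest plate corners at z=12
for u,v in((108,34),(191,60),(144,214),(60,186)): print("plate",onz(t,T(u,v,276,165),12))
E
```

```text
burner base top ((103.52359771728516, 115.21215057373047), (113.06810760498047, 129.60140991210938), 176.33226013183594) (375.5058994293213, 173.42803764343262)
wheel top ((130.94888305664062, 112.89891815185547), (155.67047119140625, 157.28700256347656), 150.23619079589844) (218.36222076416016, 157.84972953796387)
wheel side ((125.28438568115234, 112.18379211425781), (74.2188491821289, 109.81653594970703), 93.86871337890625) (280.9460964202881, 167.67094802856445)
socket top@70 [ 516.5 -209.8   70. ] side@70 [ 518. -210.   70.] [ 517.2 -209.9   69.9] 1.4858721053341717
base  [ 516.1 -203.6   10. ]
wheel top@70 [547.2 210.6  70. ] [546.5 209.6  70. ] side [549.5 205.5  70. ] [549.3 211.2  65.3] 2.3646825492312558
mouth [410.   -3.7 144.4] 1.1300286916207658
near foot [487.7 -27.   37.7] 3.647472539955894
handle top [498.1 191.2 125. ] 1.246432052916686
handle side top@127 [499.6 192.6 127. ] bot@77 [501.5 194.6  77. ]
plate [516.5  -8.5  12. ]
plate [499.  -63.8  12. ]
plate [396.1 -31.5  12. ]
plate [414.6  24.1  12. ]
```

The valve, rest and burner all check out against the stated sizes: plate 107x58 mm, wheel-to-handle distance about 49 mm, socket rim at z 70. The estimates are:
- **Barrel:** foot about (485.5,-28.5,34), axis (-.547,.173,.819).
- **Socket:** (517,-210).
- **Wheel:** (547.5,210).

I'll grip along the barrel's axis, which leaves the tool pointing straight down when the barrel is upright.

Emit:
move_arm --dp '[[16,-50,2],[16,-50,2],[16,-50,2],[16,-50,2],[16,-50,2],[16,-50,2],[16,-50,2],[16,-50,2],[16,-50,2],[16,-50,2]]' --rotation '[[0,0,0.0113],[0,0,0.0113],[0,0,0.0113],[0,0,0.0113],[0,0,0.0113],[0,0,0.0113],[0,0,0.0113],[0,0,0.0113],[0,0,0.0113],[0,0,0.0113]]' --hand '[0.6,0.6,0.6,0.6,0.6,0.6,0.6,0.6,0.6,0.6]' --newtons 30

```text
clock: 1.35
eef_pos: [385.3, 0.0, 225.5]
eef_rot: [3.141, 0.0, 2.833]
wrist_force: [0.7, 1.4, 0.3]
finger_gap: 56.6
finger_force: 0.0
```

Emit:
move_arm --dp '[[0,0,0],[0,0,0],[0,0,0],[0,0,0],[0,0,0],[0,0,0],[0,0,0]]' --rotation '[[-0.0308,-0.0972,0],[-0.0308,-0.0972,0],[-0.0308,-0.0972,0],[-0.0308,-0.0972,0],[-0.0308,-0.0972,0],[-0.0308,-0.0972,0],[0,0,0]]' --hand '[0.6,0.6,0.6,0.6,0.6,0.6,0.6]'

```text
clock: 2.22
eef_pos: [384.4, 2.1, 225.0]
eef_rot: [3.141, 0.611, 2.834]
wrist_force: [0.6, 0.3, -0.0]
finger_gap: 56.5
finger_force: 0.0
```

```bash
cat >> h.py <<'E'
def wcam(name):
    from cell import manip,camera
    s=manip.read_state();c=camera("wrist")
    c["p"]=s["eef_pos"];c["Rt"]=Rot.from_euler("xyz",s["eef_rot"]).as_matrix()
    pickle.dump(c,open(f"pics/{name}.pkl","wb"));return c
def wproj(c,X):
    M=np.array(c["mount"]);q=c["Rt"].T@(np.array(X,float)-c["p"]);q=M[:3,:3].T@(q-M[:3,3])
    r=np.hypot(q[0],q[1]);th=np.arctan2(r,q[2]);return np.array([c["fx"]*th*q[0]/r+c["cx"],c["fy"]*th*q[1]/r+c["cy"]])
def wray(c,p):
    x,y=(p[0]-c["cx"])/c["fx"],(p[1]-c["cy"])/c["fy"];th=np.hypot(x,y);M=np.array(c["mount"])
    d=np.array([x/th*np.sin(th),y/th*np.sin(th),np.cos(th)])
    return c["Rt"]@M[:3,3]+c["p"],c["Rt"]@M[:3,:3]@d
E
python3 - <<'E'
from h import *
c=wcam("w1");print(np.round(c["mount"],3).tolist(),c["fx"],c["cx"],c["cy"])
im=c["image"][:,:,::-1].copy();im=cv2.resize(im,(800,600))
f=np.array([485.5,-28.5,34]);a=np.array([-.547,.173,.819])
for s in(140,122,106,60):
    p=wproj(c,f+a*s);print(s,p);cv2.circle(im,tuple(int(v) for v in p*800/512),3,(0,0,255),1)
for X in((517,-210,70),(547.5,210,73),(501,194,127)):
    p=wproj(c,X);print(X,p);cv2.circle(im,tuple(int(v) for v in p*800/512),3,(255,0,255),1)
cv2.imwrite("pics/w1.png",im)
E
```

```text
[[0.0, -0.973, -0.231, 65.781], [1.0, 0.0, -0.0, 0.855], [0.0, -0.231, 0.973, -179.332], [0.0, 0.0, 0.0, 1.0]] 297.3186396354542 255.3267097202418 189.34384049070675
140 [255.80608343 169.29302137]
122 [255.77536355 166.12522795]
106 [255.75114636 163.63168536]
60 [255.69400033 157.76046649]
(517, -210, 70) [148.90825939 211.32817075]
(547.5, 210, 73) [433.57721457 168.03275989]
(501, 194, 127) [444.1444036 175.9932111]
```

View pics/w1.png

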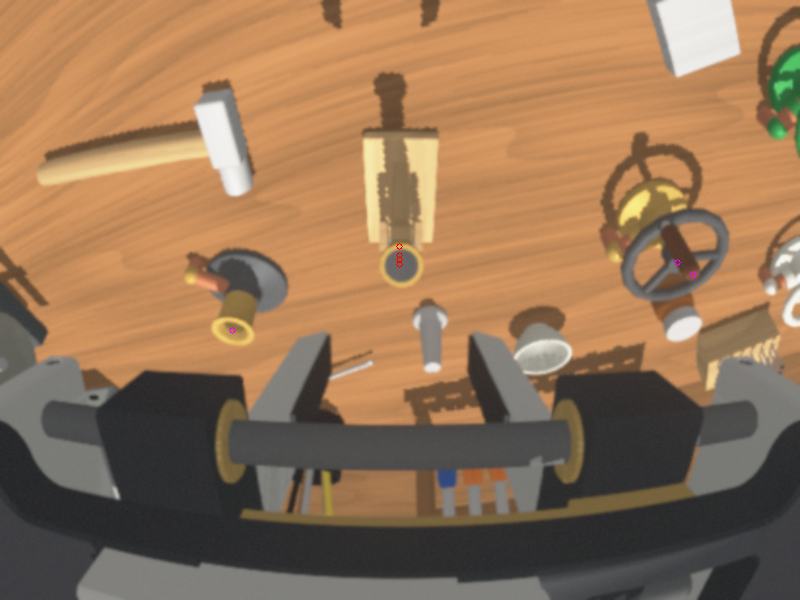

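The wrist view agrees with the estimates. The barrel mouth is at (402,265) against a predicted (400,264), the socket rim at (233,329), and the handle top at (690,268). I'll descend along the barrel axis and grip.

Emit:
move_arm --dp '[[2,0,-23],[2.3,0,-23],[8.2,-2.6,-12.3],[8.2,-2.6,-12.3],[8.2,-2.6,-12.3],[8.2,-2.6,-12.3],[8.2,-2.6,-12.3],[8.2,-2.6,-12.3],[0,0,0]]' --rotation '[[0,0,0],[0,0,0],[0,0,0],[0,0,0],[0,0,0],[0,0,0],[0,0,0],[0,0,0],[0,0,0]]' --hand '[0.6,0.6,0.6,0.6,0.6,0.6,0.6,0.6,0.6]'

```text
clock: 3.4
eef_pos: [438.9, -14.5, 104.9]
eef_rot: [-3.141, 0.609, 2.832]
wrist_force: [-0.3, -0.3, 0.5]
finger_gap: 56.3
finger_force: 0.0
```

Emit:
move_arm --dp '[[0,0,0],[0,0,0],[0,0,0],[0,0,0],[0,0,0],[0,0,0],[0,0,0]]' --rotation '[[0,0,0],[0,0,0],[0,0,0],[0,0,0],[0,0,0],[0,0,0],[0,0,0]]' --hand '[0.1,0.1,0.1,0.1,0.1,0.1,0.1]' --newtons 30

```text
clock: 4.28
eef_pos: [438.8, -13.8, 105.9]
eef_rot: [3.14, 0.612, 2.832]
wrist_force: [-3.2, 0.3, 6.1]
finger_gap: 23.2
finger_force: 30.0
```

The gap is 23 mm where the 18 mm shaft was expected, so I'll look.

```bash
python3 - <<'E'
from h import *
from cell import camera
c=wcam("w2");a=cv2.resize(c["image"][100:350,156:356,::-1],None,fx=2,fy=2,interpolation=cv2.INTER_CUBIC)
s=camera("side");pickle.dump(s,open("pics/side2.pkl","wb"));b=cv2.resize(s["image"][150:250,200:280,::-1],None,fx=5,fy=5,interpolation=cv2.INTER_CUBIC)
cv2.imwrite("pics/v2.png",np.hstack([a,b]))
E
```

```text
(no output)
```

View pics/v2.png

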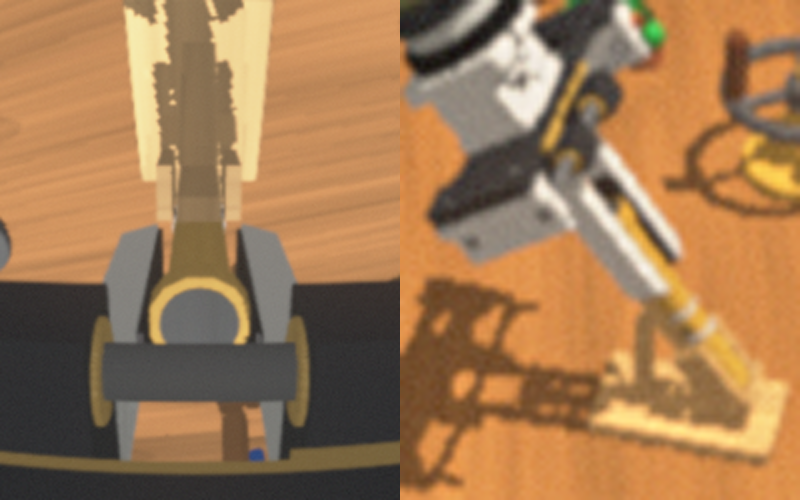

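The pads reach back onto the flare, which explains the 23 mm gap. I'll open, slide 14 mm further down the axis and grip again.

Emit:
move_arm --dp '[[0,0,0],[0,0,0],[0,0,0],[2.6,-0.8,-3.8],[2.6,-0.8,-3.8],[2.5,-0.8,-3.9],[0,0,0]]' --rotation '[[0,0,0],[0,0,0],[0,0,0],[0,0,0],[0,0,0],[0,0,0],[0,0,0]]' --hand '[0.5,0.5,0.5,0.5,0.5,0.5,0.5]'

```text
clock: 5.25
eef_pos: [446.3, -16.3, 93.7]
eef_rot: [3.141, 0.611, 2.832]
wrist_force: [0.6, -0.4, 0.5]
finger_gap: 46.8
finger_force: 0.0
```

Emit:
move_arm --dp '[[0,0,0],[0,0,0],[0,0,0],[0,0,0],[0,0,0],[0,0,0],[0,0,0]]' --rotation '[[0,0,0],[0,0,0],[0,0,0],[0,0,0],[0,0,0],[0,0,0],[0,0,0]]' --hand '[0.1,0.1,0.1,0.1,0.1,0.1,0.1]' --newtons 30

```text
clock: 6.12
eef_pos: [446.4, -16.2, 94.2]
eef_rot: [3.14, 0.612, 2.832]
wrist_force: [-3.0, 0.9, 4.3]
finger_gap: 22.9
finger_force: 30.0
```

The gap is unchanged, so the fingers' flat inner faces catch the flare at any depth along the axis. The tool has to cross the barrel at an angle. I'll open and turn the tool 45° about the finger line, so it leans 10° past vertical with the grasp point 96 mm up the shaft. Then I'll grip again.

Emit:
move_arm --dp '[[0,0,0],[0,0,0],[0,0,0],[-3.3,1.1,0],[-3.3,1.1,0],[-3.3,1.1,0],[-3.3,1.0,0],[-3.3,1.0,0],[0,0,0]]' --rotation '[[0,0,0],[0,0,0],[0,0,0],[0.0474,0.1496,0],[0.0474,0.1496,0],[0.0474,0.1496,0],[0.0474,0.1496,0],[0.0474,0.1496,0],[0,0,0]]' --hand '[0.6,0.6,0.6,0.6,0.6,0.6,0.6,0.6,0.6]'

```text
clock: 7.25
eef_pos: [431.4, -14.8, 93.2]
eef_rot: [-3.129, -0.134, 2.829]
wrist_force: [-0.1, 0.6, -0.9]
finger_gap: 56.3
finger_force: 0.0
```

Emit:
move_arm --dp '[[0,0,0],[0,0,0],[0,0,0],[0,0,0],[0,0,0],[0,0,0],[0,0,0],[0,0,0]]' --rotation '[[0,0,0],[0,0,0],[0,0,0],[0,0,0],[0,0,0],[0,0,0],[0,0,0],[0,0,0]]' --hand '[0.05,0.05,0.05,0.05,0.05,0.05,0.05,0.05]' --newtons 40

```text
clock: 8.25
eef_pos: [430.9, -13.5, 94.0]
eef_rot: [-3.131, -0.134, 2.83]
wrist_force: [2.3, 8.0, 1.7]
finger_gap: 17.4
finger_force: 39.8
```

The gap is now 17.4 mm, so the shaft is gripped. I'll draw the barrel off along its axis and turn it upright.

Emit:
move_arm --dp '[[-4,1.3,6],[-8.2,2.6,12.3],[-8.2,2.6,12.3],[-8.2,2.6,12.3],[-8.2,2.6,12.3],[-8.2,2.6,12.3],[0,0,15],[0,0,15],[0,0,15],[0,0,0]]' --rotation '[[0,0,0],[0,0,0],[0,0,0],[0,0,0],[0,0,0],[0,0,0],[0,0,0],[0,0,0],[0,0,0],[0,0,0]]' --hand '[0.05,0.05,0.05,0.05,0.05,0.05,0.05,0.05,0.05,0.05]'

```text
clock: 9.5
eef_pos: [386.2, -0.1, 207.3]
eef_rot: [-3.13, -0.132, 2.83]
wrist_force: [-0.0, -0.1, -2.4]
finger_gap: 17.1
finger_force: 39.8
```

Emit:
move_arm --dp '[[12,-15,0],[12,-15,0],[12,-15,0],[12,-15,0],[12,-15,0],[12,-15,0],[12,-15,0],[0,0,0]]' --rotation '[[0.0264,0.0832,0],[0.0264,0.0832,0],[0.0264,0.0832,0],[0.0264,0.0832,0],[0.0264,0.0832,0],[0.0264,0.0832,0],[0.0264,0.0832,0],[0,0,0]]' --hand '[0.05,0.05,0.05,0.05,0.05,0.05,0.05,0.05]'

```text
clock: 10.5
eef_pos: [469.9, -105.7, 204.0]
eef_rot: [-3.126, -0.749, 2.828]
wrist_force: [-0.7, 0.4, -2.2]
finger_gap: 17.0
finger_force: 39.8
```

Emit:
move_arm --dp '[[7,-20,0],[7,-20,0],[7,-20,-4],[7,-20,-6],[7,-20,-6],[0,0,0],[0,0,0]]' --rotation '[[0,0,0],[0,0,0],[0,0,0],[0,0,0],[0,0,0],[0,0,0],[0,0,0]]' --hand '[0.05,0.05,0.05,0.05,0.05,0.05,0.05]'

```text
clock: 11.38
eef_pos: [504.6, -204.2, 190.7]
eef_rot: [-3.126, -0.744, 2.829]
wrist_force: [-0.5, 0.2, -1.3]
finger_gap: 16.9
finger_force: 39.8
```

```bash
python3 - <<'E'
from h import *
from cell import manip,camera
np.set_printoptions(precision=1,suppress=True)
st=manip.read_state();print(st["eef_pos"],st["eef_rot"],st["joints"])
Rt=Rot.from_euler("xyz",st["eef_rot"]).as_matrix();G=st["eef_pos"]-19*Rt[:,2];print("G",G)
t,s=camera("top"),camera("side")
out=[]
for c,n in((t,"top3"),(s,"side3")):
    pickle.dump(c,open(f"pics/{n}.pkl","wb"))
    m=proj(c,(517,-210,100)).astype(int);x,y=m[0]-40,m[1]-75;print(n,x,y)
    im=cv2.resize(c["image"][y:y+120,x:x+80,::-1],None,fx=5,fy=5,interpolation=cv2.INTER_CUBIC)
    for X in((517,-210,70),(G[0],G[1],G[2]-96),(G[0],G[1],G[2]+44)):
        q=(proj(c,X)-[x,y])*5+2;cv2.circle(im,tuple(int(v) for v in q),3,(255,0,255),1)
    out.append(im)
cv2.imwrite("pics/v3.png",np.hstack(out))
E
```

```text
[ 504.6 -204.2  190.7] [-3.1 -0.7  2.8] [-0.4  0.8  1.  -0.1  2.1 -1.7]
G [ 516.9 -207.9  204.6]
top3 348 92
side3 247 184
```

View pics/v3.png

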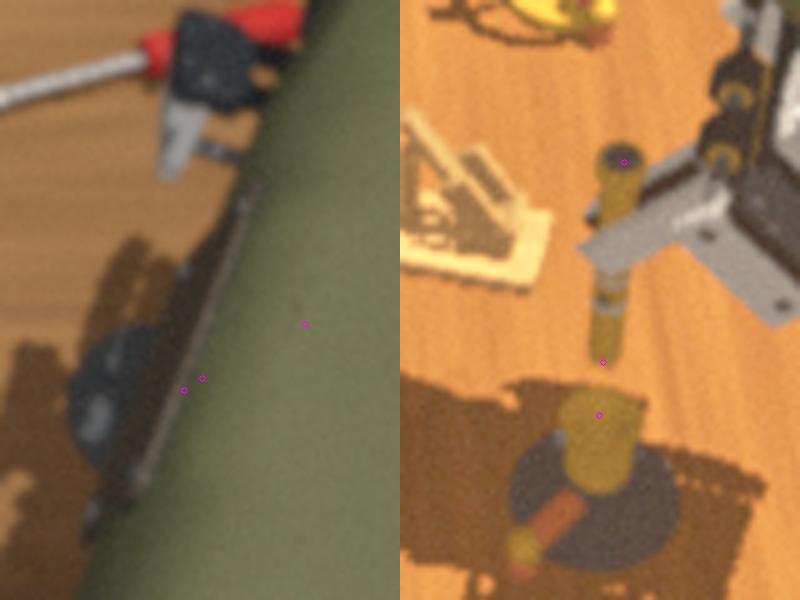

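The side crop shows the barrel upright at (622,160)–(603,358), matching the prediction over the socket at (600,410). I'll shift 2 mm and lower it.

Emit:
move_arm --dp '[[0.2,-1.0,-10],[0,-1.1,-10],[0,0,-8],[0,0,-6],[0,0,-6],[0,0,-6],[0,0,-5],[0,0,-4],[0,0,0]]' --rotation '[[0,0,0],[0,0,0],[0,0,0],[0,0,0],[0,0,0],[0,0,0],[0,0,0],[0,0,0],[0,0,0]]' --hand '[0.05,0.05,0.05,0.05,0.05,0.05,0.05,0.05,0.05]'

```text
clock: 12.6
eef_pos: [504.9, -207.2, 135.1]
eef_rot: [-3.126, -0.745, 2.829]
wrist_force: [0.4, -1.2, -2.4]
finger_gap: 17.0
finger_force: 39.8
```

Emit:
move_arm --dp '[[0,0,-5],[0,0,-5],[0,0,-4],[0,0,-3],[0,0,-2],[0,0,0]]' --rotation '[[0,0,0],[0,0,0],[0,0,0],[0,0,0],[0,0,0],[0,0,0]]' --hand '[0.05,0.05,0.05,0.05,0.05,0.05]'

```text
clock: 13.35
eef_pos: [504.9, -207.1, 116.2]
eef_rot: [-3.126, -0.745, 2.829]
wrist_force: [2.3, -0.6, -3.1]
finger_gap: 17.2
finger_force: 39.8
```

Emit:
move_arm --dp '[[0,0,-2],[0,0,-1.5],[0,0,-1],[0,0,0]]' --rotation '[[0,0,0],[0,0,0],[0,0,0],[0,0,0]]' --hand '[0.05,0.05,0.05,0.05]'

```text
clock: 13.85
eef_pos: [504.9, -207.1, 111.8]
eef_rot: [-3.126, -0.745, 2.829]
wrist_force: [1.7, -2.4, -1.2]
finger_gap: 17.2
finger_force: 39.8
```

Emit:
move_arm --dp '[[0,0,-1],[0,0,-1],[0,0,0]]' --rotation '[[0,0,0],[0,0,0],[0,0,0]]' --hand '[0.05,0.05,0.05]'

```text
clock: 14.22
eef_pos: [505.0, -207.2, 111.0]
eef_rot: [-3.126, -0.744, 2.829]
wrist_force: [0.9, -1.1, 8.6]
finger_gap: 16.8
finger_force: 39.8
```

The barrel is in contact with the floor, about 8.6 N up. I'll release it and back out along the tool.

Emit:
move_arm --dp '[[0,0,0],[0,0,0],[0,0,0],[7,-2,8],[10,-3,11],[10,-3,11],[10,-3,11],[5,-2,20],[0,0,25],[0,0,25]]' --rotation '[[0,0,0],[0,0,0],[0,0,0],[0,0,0],[0,0,0],[0,0,0],[0,0,0],[0,0,0],[0,0,0],[0,0,0]]' --hand '[0.5,0.5,0.5,0.5,0.5,0.5,0.5,0.5,0.5,0.5]'

```text
clock: 15.48
eef_pos: [547.1, -220.1, 222.1]
eef_rot: [-3.126, -0.745, 2.829]
wrist_force: [0.5, -0.0, -0.4]
finger_gap: 46.9
finger_force: 0.0
```

```bash
python3 - <<'E'
from h import *
from cell import manip,camera
np.set_printoptions(precision=2,suppress=True)
st=manip.read_state();print(st["eef_pos"],st["eef_rot"],st["joints"],st["wrist_force"])
s=camera("side");pickle.dump(s,open("pics/side4.pkl","wb"))
x,y=247,200
im=cv2.resize(s["image"][y:y+120,x:x+80,::-1],None,fx=5,fy=5,interpolation=cv2.INTER_CUBIC)
for X in((517,-210,70),(517,-210,170)):
    q=(proj(s,X)-[x,y])*5+2;cv2.circle(im,tuple(int(v) for v in q),3,(255,0,255),1)
v=cam("top0")["image"][135:185,190:250,::-1];v=cv2.resize(v,(400,333),interpolation=cv2.INTER_CUBIC);v=cv2.copyMakeBorder(v,0,267,0,0,cv2.BORDER_CONSTANT)
cv2.imwrite("pics/v4.png",np.hstack([im,v]))
E
```

```text
[ 547.14 -220.13  222.1 ] [-3.13 -0.74  2.83] [-0.41  0.88  0.75 -0.1   2.25 -1.71] [ 0.47 -0.02 -0.43]
```

View pics/v4.png

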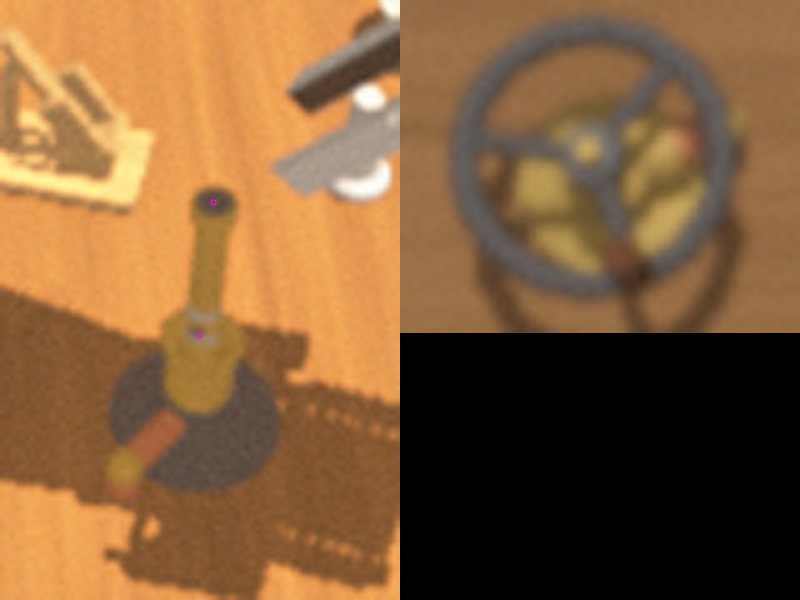

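The barrel stands home: its mouth sits at the predicted point for 140 mm above the bore floor (213,202), and the arm is clear. Now the valve.

Emit:
move_arm --dp '[[-4,41,0],[-5,42,0],[-5,42,0],[-5,42,0],[-5,42,0],[-5,42,0],[-5,42,0],[-5,42,0],[-5,41,0],[-3,38,0]]' --rotation '[[0,0,0],[-0.0281,-0.0888,0],[-0.0281,-0.0888,0],[-0.0281,-0.0888,0],[-0.0281,-0.0888,0],[-0.0281,-0.0888,0],[-0.0281,-0.0888,0],[-0.0281,-0.0888,0],[-0.0281,-0.0888,0],[0,0,0]]' --hand '[0.5,0.5,0.5,0.5,0.5,0.5,0.5,0.5,0.5,0.5]'

```text
clock: 16.77
eef_pos: [499.2, 195.7, 221.7]
eef_rot: [-3.131, 0.002, 2.832]
wrist_force: [-0.1, -0.4, 0.8]
finger_gap: 46.8
finger_force: 0.0
```

Emit:
move_arm --dp '[[0,0,-15],[0,0,0]]' --rotation '[[0,0,0],[0,0,0]]' --hand '[0.5,0.5]'

```text
clock: 17.02
eef_pos: [499.6, 193.3, 204.5]
eef_rot: [-3.129, -0.002, 2.831]
wrist_force: [-1.0, -0.4, -0.6]
finger_gap: 46.7
finger_force: 0.0
```

```bash
python3 - <<'E'
from h import *
np.set_printoptions(precision=2,suppress=True)
c=wcam("w5");print(c["p"],c["Rt"])
im=c["image"][:,:,::-1].copy()
P=[wproj(c,X) for X in((500,193,127),(500,193,77),(547.5,210,73))]
x,y=120,20;im=cv2.resize(im[y:y+260,x:x+340],None,fx=2.2,fy=2.2,interpolation=cv2.INTER_CUBIC)
for p in P: print(p);cv2.circle(im,tuple(int(v) for v in (p-[x,y])*2.2),3,(255,0,255),1)
cv2.imwrite("pics/w5.png",im)
E
```

```text
[499.57 193.34 204.54] [[-0.95  0.31 -0.01]
 [ 0.31  0.95 -0.01]
 [ 0.   -0.01 -1.  ]]
[255.31 195.52]
[255.93 183.75]
[283.68 218.43]
```

View pics/w5.png

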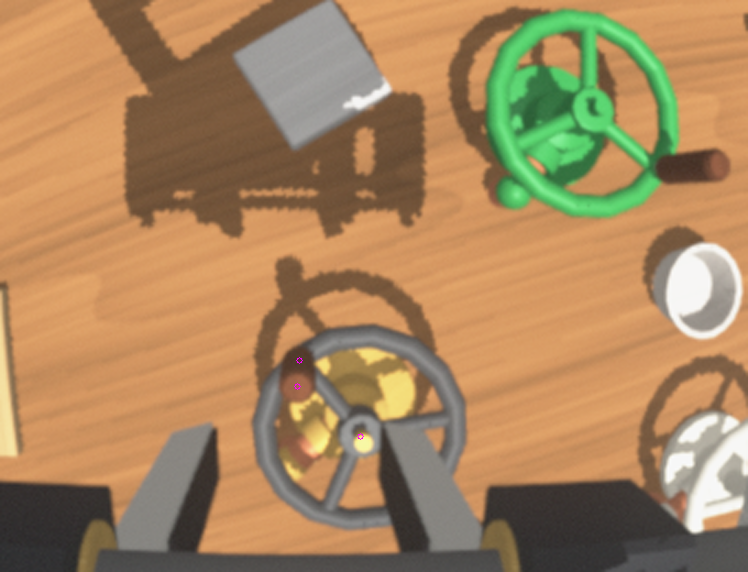

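```bash
python3 - <<'E'
from h import *
c=cam("w5");th=np.linspace(0,6.28,100)
obs=np.array([254,326,466,526])
for C in((547.5,210),(545,209),(547.5,208),(550,211)):
    P=np.array([wproj(c,(C[0]+56*np.cos(a),C[1]+56*np.sin(a),67)) for a in th]);P=(P-[120,20])*2.2
    print(C,np.r_[P.min(0),P.max(0)].round(1)-obs)
    t=cam("top0");P=np.array([proj(t,(C[0]+56*np.cos(a),C[1]+56*np.sin(a),67)) for a in th])*4-[186*4-1.5,130*4-1.5]
    print("  top",np.r_[P.min(0),P.max(0)].round(1)-[48,30,217,198])
E
```

```text
(547.5, 210) [-4.1 -1.5 -0.1  4.4]
  top [-2.9 -2.8  3.   2.2]
(545, 209) [-7.6 -5.7 -3.   1. ]
  top [-1.4  1.   4.6  6.1]
(547.5, 208) [-7.8 -0.3 -3.7  5.4]
  top [ 0.2 -2.8  6.2  2.2]
(550, 211) [-0.7  2.6  2.8  7.8]
  top [-4.4 -6.6  1.5 -1.7]
```

Emit:
move_arm --dp '[[0,0,-25],[0,0,-25],[0,0,-25],[0,0,-20],[0,0,-18],[0,0,0]]' --rotation '[[0,0,0],[0,0,0],[0,0,0],[0,0,0],[0,0,0],[0,0,0]]' --hand '[0.5,0.5,0.5,0.5,0.5,0.5]'

```text
clock: 17.82
eef_pos: [499.8, 192.8, 92.2]
eef_rot: [-3.129, -0.001, 2.829]
wrist_force: [0.4, 0.6, 0.0]
finger_gap: 47.1
finger_force: 0.0
```

Emit:
move_arm --dp '[[0,0,0],[0,0,0],[0,0,0],[0,0,0],[0,0,0],[0,0,0]]' --rotation '[[0,0,0],[0,0,0],[0,0,0],[0,0,0],[0,0,0],[0,0,0]]' --hand '[0.05,0.05,0.05,0.05,0.05,0.05]' --newtons 20

```text
clock: 18.58
eef_pos: [499.9, 193.8, 93.3]
eef_rot: [-3.13, 0.0, 2.831]
wrist_force: [-2.4, -3.3, 6.1]
finger_gap: 14.9
finger_force: 20.0
```

The handle is gripped. Wheel centre is about (547,210.3) and the handle angle about 199.7°, which is about 0.55 turn open if shut points roughly along +x.

```bash
cat >> h.py <<'E'
C0=np.array([547,210.3])
def arc(a0,a1,n,r=50):
    a=np.radians(np.linspace(a0,a1,n+1));P=np.c_[r*np.cos(a),r*np.sin(a)]
    d=np.diff(np.round(P,1),axis=0);print([[round(float(x),1),round(float(y),1),0] for x,y in d])
E
python3 - <<'E'
from h import *
arc(199.7,79.7,8);arc(79.7,19.7,5)
t=cam("top0")
# pipe direction: body pipe pinkish pixels in top crop
for u,v in((185,105),(217,97)): print(onz(t,(186+u/4-.375,130+v/4-.375),25)[:2]-C0)
E
```

```text
[[-2.7, 12.8, 0], [0.6, 13.0, 0], [4.0, 12.5, 0], [7.1, 10.9, 0], [9.6, 8.8, 0], [11.6, 6.0, 0], [12.8, 2.7, 0], [13.0, -0.6, 0]]
[[10.1, -2.9, 0], [9.2, -5.0, 0], [7.9, -6.8, 0], [6.4, -8.2, 0], [4.6, -9.4, 0]]
[ 13.9102222 -29.62953  ]
[ 19.3154741  -50.92600328]
```

Emit:
move_arm --dp '[[-2.7,12.8,0],[0.6,13.0,0],[4.0,12.5,0],[7.1,10.9,0],[9.6,8.8,0],[11.6,6.0,0],[12.8,2.7,0],[13.0,-0.6,0],[0,0,0]]' --rotation '[[0,0,0],[0,0,0],[0,0,0],[0,0,0],[0,0,0],[0,0,0],[0,0,0],[0,0,0],[0,0,0]]' --hand '[0.05,0.05,0.05,0.05,0.05,0.05,0.05,0.05,0.05]'

```text
clock: 19.7
eef_pos: [557.0, 258.8, 93.2]
eef_rot: [-3.128, 0.001, 2.83]
wrist_force: [-1.1, -13.6, 9.3]
finger_gap: 15.5
finger_force: 20.0
```

Emit:
move_arm --dp '[[10.1,-3.5,0],[9.2,-5.4,0],[7.9,-6.9,0],[6.4,-8.2,0],[0,0,0]]' --rotation '[[0,0,0],[0,0,0],[0,0,0],[0,0,0],[0,0,0]]' --hand '[0.05,0.05,0.05,0.05,0.05]'

```text
clock: 20.32
eef_pos: [589.9, 235.9, 93.2]
eef_rot: [-3.13, 0.0, 2.83]
wrist_force: [-1.5, -3.3, 8.1]
finger_gap: 15.6
finger_force: 20.0
```

Emit:
move_arm --dp '[[1.3,-2.3,0],[1.2,-2.3,0],[0,0,0]]' --rotation '[[0,0,0],[0,0,0],[0,0,0]]' --hand '[0.05,0.05,0.05]'

```text
clock: 20.7
eef_pos: [592.0, 232.1, 93.2]
eef_rot: [-3.131, -0.0, 2.831]
wrist_force: [-3.7, -1.2, 6.8]
finger_gap: 15.2
finger_force: 20.0
```

Emit:
move_arm --dp '[[1.1,-2.4,0],[0.9,-2.4,0],[0,0,0]]' --rotation '[[0,0,0],[0,0,0],[0,0,0]]' --hand '[0.05,0.05,0.05]'

```text
clock: 21.08
eef_pos: [593.3, 229.8, 93.3]
eef_rot: [-3.134, -0.002, 2.832]
wrist_force: [-6.8, 14.8, 6.7]
finger_gap: 15.4
finger_force: 20.0
```

Emit:
move_arm --dp '[[0.8,-1.8,0],[0,0,0]]' --rotation '[[0,0,0],[0,0,0]]' --hand '[0.05,0.05]'

```text
clock: 21.32
eef_pos: [594.2, 229.3, 93.3]
eef_rot: [-3.136, -0.002, 2.832]
wrist_force: [-4.2, 21.5, 4.4]
finger_gap: 15.5
finger_force: 20.0
```

There is a firm stop at about 24–26°. I'll back off a little and approach again in small steps to pin down the contact angle.

Emit:
move_arm --dp '[[-1.6,3.6,0],[-1.6,3.6,0],[0,0,0],[0,0,0]]' --rotation '[[0,0,0],[0,0,0],[0,0,0],[0,0,0]]' --hand '[0.05,0.05,0.05,0.05]'

```text
clock: 21.82
eef_pos: [592.2, 232.9, 93.3]
eef_rot: [-3.132, 0.001, 2.831]
wrist_force: [4.3, 4.3, 3.9]
finger_gap: 15.3
finger_force: 20.0
```

Emit:
move_arm --dp '[[0.6,-1.4,0],[0,0,0],[0,0,0]]' --rotation '[[0,0,0],[0,0,0],[0,0,0]]' --hand '[0.05,0.05,0.05]'

```text
clock: 22.2
eef_pos: [593.0, 231.4, 93.3]
eef_rot: [-3.132, 0.002, 2.83]
wrist_force: [5.6, 3.4, 3.4]
finger_gap: 15.7
finger_force: 20.0
```

Emit:
move_arm --dp '[[0.6,-1.4,0],[0,0,0],[0,0,0]]' --rotation '[[0,0,0],[0,0,0],[0,0,0]]' --hand '[0.05,0.05,0.05]'

```text
clock: 22.58
eef_pos: [593.7, 230.0, 93.3]
eef_rot: [-3.132, 0.002, 2.83]
wrist_force: [5.8, 4.8, 2.6]
finger_gap: 15.3
finger_force: 20.0
```

Emit:
move_arm --dp '[[0.6,-1.4,0],[0,0,0],[0,0,0]]' --rotation '[[0,0,0],[0,0,0],[0,0,0]]' --hand '[0.05,0.05,0.05]'

```text
clock: 22.95
eef_pos: [593.8, 229.6, 93.3]
eef_rot: [-3.134, 0.001, 2.831]
wrist_force: [3.4, 10.2, 4.1]
finger_gap: 15.0
finger_force: 20.0
```

Emit:
move_arm --dp '[[0.6,-1.4,0],[0,0,0],[0,0,0]]' --rotation '[[0,0,0],[0,0,0],[0,0,0]]' --hand '[0.05,0.05,0.05]'

```text
clock: 23.32
eef_pos: [594.0, 229.4, 93.3]
eef_rot: [-3.135, -0.0, 2.831]
wrist_force: [0.9, 17.9, 4.1]
finger_gap: 15.4
finger_force: 20.0
```

The contact is sharp at TCP (593.75, 229.8), about 23.4°. Now I'll open by two full turns from there, back to the same handle position.

```bash
python3 - <<'E'
from h import *
arc(23.4,158.4,9);arc(158.4,308.4,10);arc(308.4,458.4,10);arc(458.4,608.4,10);arc(608.4,743.4,9)
E
```

```text
[[-6.7, 11.2, 0], [-9.4, 9.0, 0], [-11.4, 6.4, 0], [-12.7, 3.2, 0], [-13.0, -0.2, 0], [-12.6, -3.6, 0], [-11.2, -6.7, 0], [-9.0, -9.4, 0], [-6.4, -11.4, 0]]
[[-3.2, -12.7, 0], [0.2, -13.0, 0], [3.6, -12.6, 0], [6.7, -11.2, 0], [9.4, -9.0, 0], [11.4, -6.4, 0], [12.7, -3.2, 0], [13.0, 0.2, 0], [12.6, 3.6, 0], [11.2, 6.7, 0]]
[[9.0, 9.4, 0], [6.4, 11.4, 0], [3.2, 12.7, 0], [-0.2, 13.0, 0], [-3.6, 12.6, 0], [-6.7, 11.2, 0], [-9.4, 9.0, 0], [-11.4, 6.4, 0], [-12.7, 3.2, 0], [-13.0, -0.2, 0]]
[[-12.6, -3.6, 0], [-11.2, -6.7, 0], [-9.0, -9.4, 0], [-6.4, -11.4, 0], [-3.2, -12.7, 0], [0.2, -13.0, 0], [3.6, -12.6, 0], [6.7, -11.2, 0], [9.4, -9.0, 0], [11.4, -6.4, 0]]
[[12.7, -3.2, 0], [13.0, 0.2, 0], [12.6, 3.6, 0], [11.2, 6.7, 0], [9.0, 9.4, 0], [6.4, 11.4, 0], [3.2, 12.7, 0], [-0.2, 13.0, 0], [-3.6, 12.6, 0]]
```

Emit:
move_arm --dp '[[0,3.7,0]]' --rotation '[[0,0,0]]' --hand '[0.05]'

```text
clock: 23.45
eef_pos: [593.8, 230.7, 93.2]
eef_rot: [-3.13, -0.0, 2.831]
wrist_force: [-4.3, -4.9, 10.0]
finger_gap: 15.5
finger_force: 20.0
```

Emit:
move_arm --dp '[[-6.7,11.2,0],[-9.4,9.0,0],[-11.4,6.4,0],[-12.7,3.2,0],[-13.0,-0.2,0],[-12.6,-3.6,0],[-11.2,-6.7,0],[-9.0,-9.4,0],[-6.4,-11.4,0]]' --rotation '[[0,0,0],[0,0,0],[0,0,0],[0,0,0],[0,0,0],[0,0,0],[0,0,0],[0,0,0],[0,0,0]]' --hand '[0.05,0.05,0.05,0.05,0.05,0.05,0.05,0.05,0.05]'

```text
clock: 24.58
eef_pos: [502.1, 228.5, 93.3]
eef_rot: [-3.131, 0.002, 2.83]
wrist_force: [8.9, -0.3, 2.6]
finger_gap: 15.4
finger_force: 20.0
```

Emit:
move_arm --dp '[[-2.2,-12.7,0],[0.2,-13.0,0],[3.6,-12.6,0],[6.7,-11.2,0],[9.4,-9.0,0],[11.4,-6.4,0],[12.7,-3.2,0],[13.0,0.2,0],[12.6,3.6,0],[11.2,6.7,0]]' --rotation '[[0,0,0],[0,0,0],[0,0,0],[0,0,0],[0,0,0],[0,0,0],[0,0,0],[0,0,0],[0,0,0],[0,0,0]]' --hand '[0.05,0.05,0.05,0.05,0.05,0.05,0.05,0.05,0.05,0.05]'

```text
clock: 25.82
eef_pos: [580.6, 170.4, 93.2]
eef_rot: [-3.13, -0.0, 2.83]
wrist_force: [-3.7, 0.1, 10.1]
finger_gap: 15.8
finger_force: 20.0
```

Emit:
move_arm --dp '[[9.0,9.4,0],[6.4,11.4,0],[3.2,12.7,0],[-0.2,13.0,0],[-3.6,12.6,0],[-6.7,11.2,0],[-9.4,9.0,0],[-11.4,6.4,0],[-12.7,3.2,0],[-13.0,-0.2,0]]' --rotation '[[0,0,0],[0,0,0],[0,0,0],[0,0,0],[0,0,0],[0,0,0],[0,0,0],[0,0,0],[0,0,0],[0,0,0]]' --hand '[0.05,0.05,0.05,0.05,0.05,0.05,0.05,0.05,0.05,0.05]'

```text
clock: 27.08
eef_pos: [541.9, 258.9, 93.2]
eef_rot: [-3.129, 0.001, 2.83]
wrist_force: [4.3, -10.9, 7.2]
finger_gap: 15.5
finger_force: 20.0
```

Emit:
move_arm --dp '[[-12.6,-4.6,0],[-11.2,-6.7,0],[-9.0,-9.4,0],[-6.4,-11.4,0],[-3.2,-12.7,0],[0.2,-13.0,0],[3.6,-12.6,0],[6.7,-11.2,0],[9.4,-9.0,0],[11.4,-6.4,0]]' --rotation '[[0,0,0],[0,0,0],[0,0,0],[0,0,0],[0,0,0],[0,0,0],[0,0,0],[0,0,0],[0,0,0],[0,0,0]]' --hand '[0.05,0.05,0.05,0.05,0.05,0.05,0.05,0.05,0.05,0.05]'

```text
clock: 28.32
eef_pos: [530.6, 162.2, 93.2]
eef_rot: [-3.13, -0.001, 2.83]
wrist_force: [-2.1, 4.4, 8.2]
finger_gap: 15.6
finger_force: 20.0
```

Emit:
move_arm --dp '[[12.7,-3.2,0],[13.0,0.2,0],[12.6,3.6,0],[11.2,6.7,0],[9.0,9.4,0],[6.4,11.4,0],[3.2,12.7,0],[0,0,0]]' --rotation '[[0,0,0],[0,0,0],[0,0,0],[0,0,0],[0,0,0],[0,0,0],[0,0,0],[0,0,0]]' --hand '[0.05,0.05,0.05,0.05,0.05,0.05,0.05,0.05]'

```text
clock: 29.32
eef_pos: [598.5, 204.5, 93.2]
eef_rot: [-3.131, -0.001, 2.831]
wrist_force: [-3.4, 2.4, 8.6]
finger_gap: 15.7
finger_force: 20.0
```

Emit:
move_arm --dp '[[0.1,6.5,0],[-0.9,6.5,0],[-1.7,6.5,0],[-2.1,5.0,0],[0,0,0],[0,0,0]]' --rotation '[[0,0,0],[0,0,0],[0,0,0],[0,0,0],[0,0,0],[0,0,0]]' --hand '[0.05,0.05,0.05,0.05,0.05,0.05]'

```text
clock: 30.08
eef_pos: [594.5, 228.5, 93.3]
eef_rot: [-3.132, 0.001, 2.831]
wrist_force: [2.6, 3.5, 6.1]
finger_gap: 15.6
finger_force: 20.0
```

Emit:
move_arm --dp '[[-0.7,1.6,0],[0,0,0],[0,0,0]]' --rotation '[[0,0,0],[0,0,0],[0,0,0]]' --hand '[0.05,0.05,0.05]'

```text
clock: 30.45
eef_pos: [594.0, 229.7, 93.3]
eef_rot: [-3.131, 0.001, 2.83]
wrist_force: [3.0, 0.7, 5.8]
finger_gap: 15.2
finger_force: 20.0
```

```bash
python3 - <<'E'
from h import *
from cell import manip
c=wcam("w6");s=manip.read_state();print(s["eef_pos"],s["wrist_force"],s["qd"].round(4))
cv2.imwrite("pics/w6.png",cv2.resize(c["image"][:,:,::-1],(800,600)))
E
```

```text
[593.9637451  229.70049468  93.2772266 ] [3.19384689 0.69598451 5.76572518] [-0.0016 -0.0011  0.0002  0.0007 -0.0014  0.0001]
```

View pics/w6.png

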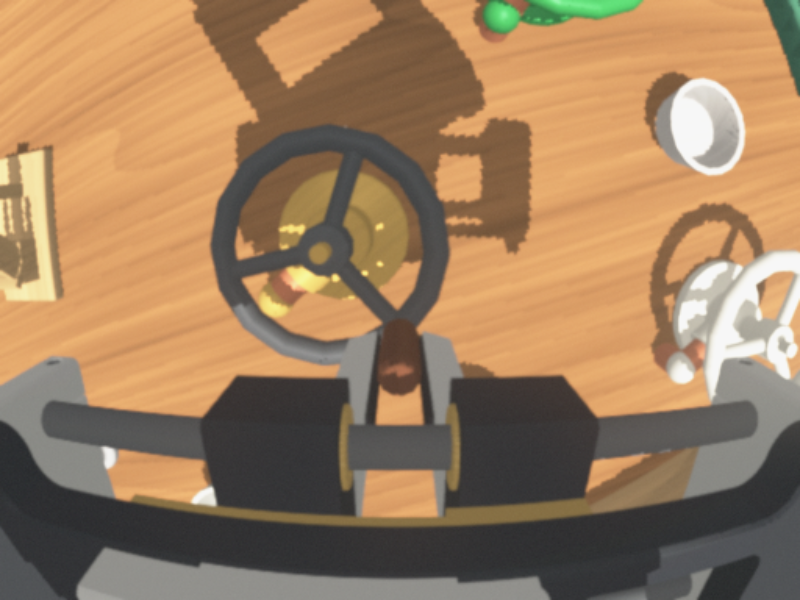

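The picture shows the handle at (400,355), held between the fingers. The TCP is at (594.0,229.7), back at the stop position plus two turns, and everything is at rest. I'll hand in.

```bash
python3 -c "
from cell import manip
print(manip.sign_off())"
```

```text
the job is handed in; nothing more can be done
None
```

The job is handed in at about 30.5 s, with no verdict shown yet: the barrel is standing fully home in the socket and released, and the valve was shut to its stop and reopened two turns (handle within about 0.3 mm of that point), with the handle still gripped.

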